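# Put away the telescope kit

### The arm

A 6-joint arm with a two-finger parallel gripper is mounted at the origin on the work surface. World frame = base frame: x ahead of the robot, y to its left, z up, the work surface at z = 0. Lengths are in m, angles in rad, forces in N, time in s.
With the tool pointing down it reaches from about 0.375 to 0.975 m from the base axis. Payload 3.8 kg.
Tool frame: the origin (TCP) lies at the very end of the fingers, on their centre line; the grasp point (between the pads) lies bot.hold_point_z behind it (bot.hold_point_z is the distance from the TCP to the grasp point, in m); z points along the fingers, y is the line along which they close (so a half turn about z gives the same grasp; the last joint's range is limited). The gripper opens to 85 mm and grips with 20 to 120 N. Pads are 22 mm wide; open, the fingers measure 114 mm over their backs; the gripper's body (76 mm by 85 mm) begins 54 mm behind the grasp point. The pads swing forward as they close: fully open they stand 13 mm farther back than shut.
Start: joints at [-1.239, 0.264, 1.604, -0, 1.274, -0.037], TCP at [0.243, -0.63, 0.231] pointing down, gripper open.
Joint ranges: [-2.63, 2.63], [-0.94, 2.18], [0.31, 2.57], [-1.31, 4.45], [0, 2.66], [-2.55, 2.55]. Speed limits (rad/s): [2.57, 2.57, 3.14, 3.14, 3.14, 3.14].

### API

Orientations are given as a rotation vector (axis times angle).
In Python, from workcell import bot gives the robot as it stands.
- The arm moves only by the shell command python3 jog.py 'ROWS' [OPENING] [FORCE]. ROWS is a JSON list of rows, 1 to 5 of them, each of 4 numbers: dx, dy, dz in m, then a turn about the tool's z in rad; each row shifts and turns the commanded pose from where the row before left it, along the tool's axes as they then stand; what a row does not reach is not made up. A row lasts 1/8 s, in which the tool goes at most 0.0625 m and 0.188 rad, less where a joint would pass 70% of its speed; a pose out of reach is approached as far as the arm can. OPENING is the opening from 0.0 (shut) to 1.0 (fully open), set as the command begins (- or left out keeps the last). The fingers move at their own pace and stop on an object; FORCE is the grip in N (left out, the last holds). Time passes only in rows, so rows that do not move let the fingers close. It prints the time, the measured TCP pose, the force, the opening and the grip force at its end. Input that does not fit is refused with a message, and nothing moves.
- bot.read_state(): the state, without advancing time (a new reading comes with each control period).
- bot.read_camera(name): name is "scene" or "top" or "wrist"; returns the picture (400x640x3 uint8, red, green, blue); there is no depth.
- bot.camera_info(name): a dict with "intrinsics" (3x3 intrinsics, pixels), "extrinsics" (4x4, takes a point from camera to world coordinates). Camera axes: x right, y down, z forward; pixel columns grow to the right and rows downward; lengths in m; the calibration is good to about 2 mm. A picture is of the moment at which its call begins: read the wrist's pose just before it. camera_info takes no time and is no camera call; for the wrist camera it gives the pose at the moment of the call.
- bot.finish_job(): hands the job in; it is judged then, once.
The state is a dict: "time": time; "q": joint angles; "joint_vel": joint speeds; "joint_torque": joint torques, N m; "tool_pos": TCP position; "tcp_rot": TCP orientation; "wrist_force": force on the tool from outside, world axes, zero at the start; "torque": the same for the moment, N m; "width": opening from 0.0 (shut) to 1.0 (fully open); "grip_force": force on a finger pad.
Only numpy, scipy, OpenCV 4.12 (cv2) and the standard library are available. Lean on these libraries where they do the work, as an engineer would, in place of code of your own. Each camera call takes 0.05 s, during which the arm holds its last target. There are 200 camera calls.

### The job

Put away the telescope kit lying about the desk: stand both eyepieces upright, barrel down as they are now, in the square tray, set the finder scope on its foot lengthwise in the long tray, and stack the two steel counterweights in the round dish, the large one flat on the bottom and the small one centred flat on top of it.

Things in the scene. Friction and masses are not known exactly. Their poses are not given: they have to be found in the camera images.
- eyepiece_tall: Taller telescope eyepiece, standing upright: a bright steel barrel 36 mm across up to 24 mm, above it a black body 42 mm across from 24 to 70 mm, narrowing to 34 mm at the top, 78 mm tall. Round about its z axis (up). Origin: centre of its underside. About 0.14 kg.
- eyepiece_short: Shorter telescope eyepiece, same make and standing upright: steel barrel 36 mm across up to 24 mm, black body 42 mm across from 24 to 52 mm, narrowing to 34 mm at the top, 60 mm tall. Origin: centre of its underside, z up. About 0.14 kg.
- weight_large: Larger counterweight: plain steel disc lying flat, 64 mm across, 26 mm thick, with a small dark bore mark 12 mm across in the middle of its top. Origin: centre of its underside, z up. About 0.55 kg.
- weight_small: Smaller counterweight: plain steel disc lying flat, 46 mm across, 22 mm thick, same dark bore mark. Origin: centre of its underside, z up. About 0.25 kg.
- finder_scope: Finder scope: white tube with black ends, 32 mm across and 120 mm long, lying level on an aluminium foot 60 mm long, 30 mm wide, 12 mm high. x runs along the tube, z up; the tube's axis is 28 mm above the origin, its top 44 mm. Origin: centre of the foot's underside. About 0.16 kg.
- square_tray: Square wooden tray fixed to the desk, outside 120 x 120 mm, 16 mm high, walls and floor 5 mm thick (inside 110 x 110 mm, floor 5 mm above the desk). Origin: centre of its underside, z up, x and y along its sides.
- long_tray: Long narrow wooden tray fixed to the desk, outside 170 mm along its x by 70 mm along its y, 16 mm high, walls and floor 5 mm thick (inside 160 x 60 mm, floor 5 mm above the desk). Origin: centre of its underside, z up.
- round_dish: Round wooden dish fixed to the desk, 120 mm across the rim, 14 mm high, wall 4 mm, floor 5 mm above the desk, inside at least 106 mm across. Origin: centre of its underside, z up.

How it is judged:
By the outcome, as a careful person would: the job done as asked, in the order asked, and still so for the second after the job is handed in, with the robot touching nothing.
It also fails if it takes over 131 s, if anything falls off the work surface, if the arm or the gripper's body presses on something with over 40 N, if the wrist force passes 120 N, or if a joint passes its speed limit or range.

## Working session

There is one attempt and no reset: what is moved stays moved. The work goes in short steps, Python scripts to look and compute and a shell command to move; the robot and the scene stay as the last step left them, time stands still between calls to the robot, and variables do not carry over. Pictures are saved under pics/ and viewed, at most 14 in all, crops included, and the job is handed in when it is done.

```bash
ls; mkdir -p pics
python3 - <<'E'
from workcell import bot
import cv2
for n in("top","scene"):
    cv2.imwrite(f"pics/{n}0.png",bot.read_camera(n)[:,:,::-1])
    c=bot.camera_info(n);print(n,c["intrinsics"],c["extrinsics"])
print(bot.read_state(),bot.hold_point_z)
E
```

```text
jog.py
pics
workcell.py
top [[378.33084751   0.         322.74247378]
 [  0.         378.33084751 197.92916197]
 [  0.           0.           1.        ]] [[-7.01085226e-03 -9.82943326e-01  1.83775044e-01  3.59491144e-01]
 [-9.99212346e-01 -2.92074455e-04 -3.96812463e-02  2.32370105e-02]
 [ 3.90580921e-02 -1.83908492e-01 -9.82167059e-01  1.03194011e+00]
 [ 0.00000000e+00  0.00000000e+00  0.00000000e+00  1.00000000e+00]]
scene [[450.09708283   0.         317.24708036]
 [  0.         450.09708283 208.58696468]
 [  0.           0.           1.        ]] [[-0.0608725   0.69506962 -0.71636077  1.30695852]
 [ 0.99812076  0.03733044 -0.04859401  0.0367563 ]
 [-0.00703416 -0.7179726  -0.69603582  0.7847496 ]
 [ 0.          0.          0.          1.        ]]
{'time': 0.1, 'q': array([-1.23895229e+00,  2.64670940e-01,  1.60527604e+00,  2.75785038e-05,
        1.27371840e+00, -3.69039202e-02]), 'joint_vel': array([ 0.00062177,  0.00033557, -0.00302428, -0.0017911 ,  0.00039752,
       -0.00010648]), 'joint_torque': array([ 3.82562503e-04, -5.16707611e+01, -3.68589199e+01, -2.36756210e-05,
        6.23981352e-03,  1.41708501e-06]), 'tool_pos': array([ 0.24308345, -0.62897663,  0.23007033]), 'tcp_rot': array([-3.08632948e+00, -5.75562741e-01,  4.37153109e-04]), 'wrist_force': array([-0.12224901, -0.09631532,  0.38813418]), 'torque': array([-0.0110422 ,  0.00760153,  0.02619416]), 'grip_force': 0.0, 'width': 0.9997134888166035} 0.0187
```
View pics/top0.png

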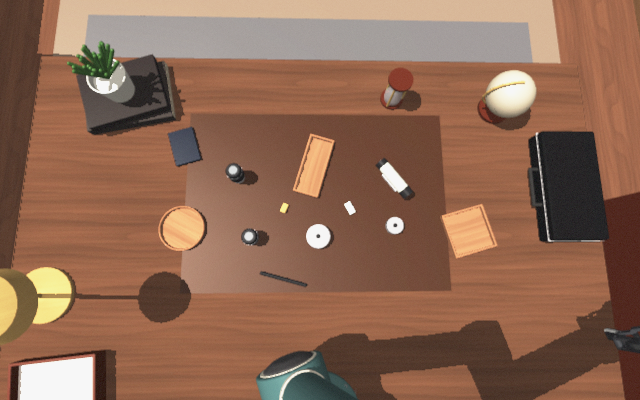

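View pics/scene0.png

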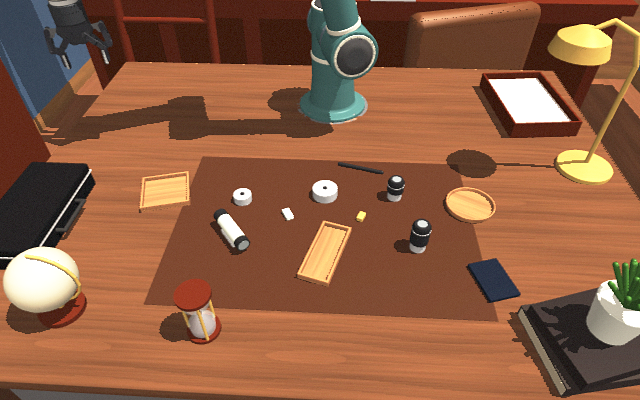

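The top view shows the tall eyepiece (235,172), short one (250,237), large weight (318,237), small weight (395,226), finder (394,179), square tray (469,231), long tray (314,166) and dish (182,229). The scene view shows the same things at about (420,236), (396,188), (325,191), (242,197), (231,230), (165,190), (325,252) and (470,205).

Create h.py:
```python
import numpy as np, cv2
from scipy.spatial.transform import Rotation as R
from workcell import bot
def ray(c,p):
    K=c["intrinsics"];T=np.asarray(c["extrinsics"])
    d=T[:3,:3]@np.linalg.solve(K,[p[0],p[1],1.]);return T[:3,3],d/np.linalg.norm(d)
def plane(c,p,z):
    o,d=ray(c,p);return o+d*(z-o[2])/d[2]
def tri(c1,p1,c2,p2):
    o1,d1=ray(c1,p1);o2,d2=ray(c2,p2)
    s=np.linalg.lstsq(np.c_[d1,-d2],o2-o1,rcond=None)[0]
    a,b=o1+d1*s[0],o2+d2*s[1];return (a+b)/2,np.linalg.norm(a-b)
def shot(n,name=None):
    c=bot.camera_info(n);im=np.ascontiguousarray(bot.read_camera(n)[:,:,::-1])
    if name: cv2.imwrite(f"pics/{name}.png",im)
    return c,im
def blobs(mask,amin=15,amax=1e9):
    n,l,s,ce=cv2.connectedComponentsWithStats(mask.astype(np.uint8),connectivity=8)
    return [(ce[i],s[i,4],s[i,:4],l==i) for i in range(1,n) if amin<=s[i,4]<=amax]
def white(im,v=150,s=50):
    h=cv2.cvtColor(im,cv2.COLOR_BGR2HSV);return (h[...,2]>v)&(h[...,1]<s)
def wood(im):
    h=cv2.cvtColor(im,cv2.COLOR_BGR2HSV);return (h[...,0]<22)&(h[...,2]>170)&(h[...,1]>80)
```

Run:
```python
from h import *
for n,roi in(("top",(150,100,520,300)),("scene",(120,150,520,300))):
    im=cv2.imread(f"pics/{n}0.png");x0,y0,x1,y1=roi
    for nm,f in(("white",white),("wood",wood)):
        m=np.zeros(im.shape[:2],bool);m[y0:y1,x0:x1]=f(im)[y0:y1,x0:x1]
        if nm=="wood": m=cv2.morphologyEx(m.astype(np.uint8),cv2.MORPH_CLOSE,np.ones((3,3)))
        for b in blobs(m,15 if nm=="white" else 400): print(n,nm,b[0].round(1),b[1],b[2],cv2.minAreaRect(np.argwhere(b[3])[:,::-1].astype(np.float32)))
top=cv2.imread("pics/top0.png");sc=cv2.imread("pics/scene0.png")
a=cv2.resize(top[145:265,150:510],None,fx=2.2,fy=2.2,interpolation=cv2.INTER_CUBIC);b=cv2.resize(sc[160:290,130:500],None,fx=2.14,fy=2.14,interpolation=cv2.INTER_CUBIC)
w=min(a.shape[1],b.shape[1]);cv2.imwrite("pics/crop0.png",np.vstack([a[:,:w],b[:,:w]]))
```

```text
top white [508.4 102.8] 153 [495 100  25   8] ((507.0, 103.5), (7.0, 24.0), 90.0)
top white [392.6 177.6] 424 [380 162  28  31] ((392.1412048339844, 177.6647186279297), (31.563383102416992, 14.317410469055176), 49.398704528808594)
top white [232.5 169.6] 55 [229 166   8   8] ((232.5, 169.5), (7.0, 7.0), 90.0)
top white [349.5 207.6] 99 [344 201  12  14] ((349.5440979003906, 207.57351684570312), (12.862394332885742, 7.545937538146973), 59.03623962402344)
top white [394.5 224.9] 234 [386 217  18  17] ((394.5, 225.0), (16.0, 17.0), 90.0)
top white [317.7 235.8] 464 [306 224  25  25] ((317.7500305175781, 235.75003051757812), (23.33452033996582, 24.041629791259766), 45.0)
top white [248.3 235.7] 66 [244 232   9   9] ((248.0, 236.0), (8.0, 8.0), 90.0)
top wood [313.1 165.2] 1541 [293 134  41  64] ((313.0971374511719, 165.02943420410156), (25.78165626525879, 60.205535888671875), 16.8583984375)
top wood [192.4 249.2] 3592 [154 203  83  95] ((187.194580078125, 256.6324462890625), (103.3711929321289, 70.7276611328125), 72.89727020263672)
top wood [469.  230.6] 2012 [442 204  56  55] ((469.2500
[... 780 characters left out ...]
064941406)
scene white [421.9 223.2] 61 [417 220  11   7] ((422.0, 223.0), (6.0, 10.0), 90.0)
scene white [243.  244.7] 51 [239 241   9   8] ((243.00001525878906, 245.0000457763672), (5.656853675842285, 9.899494171142578), 45.0)
scene white [419.2 249.4] 56 [414 246  12   7] ((419.5738220214844, 249.3114776611328), (5.613215446472168, 11.407504081726074), 84.80557250976562)
scene wood [195.5 197.4] 10527 [120 150 338 150] ((288.5, 224.5), (149.0, 337.0), 90.0)
scene wood [493.8 210.1] 5464 [446 150  74 141] ((482.5, 220.0), (140.0, 73.0), 90.0)
scene wood [324.6 252. ] 1933 [297 220  55  65] ((324.4494323730469, 250.55764770507812), (33.95499038696289, 64.02940368652344), 22.833654403686523)
```

View pics/crop0.png

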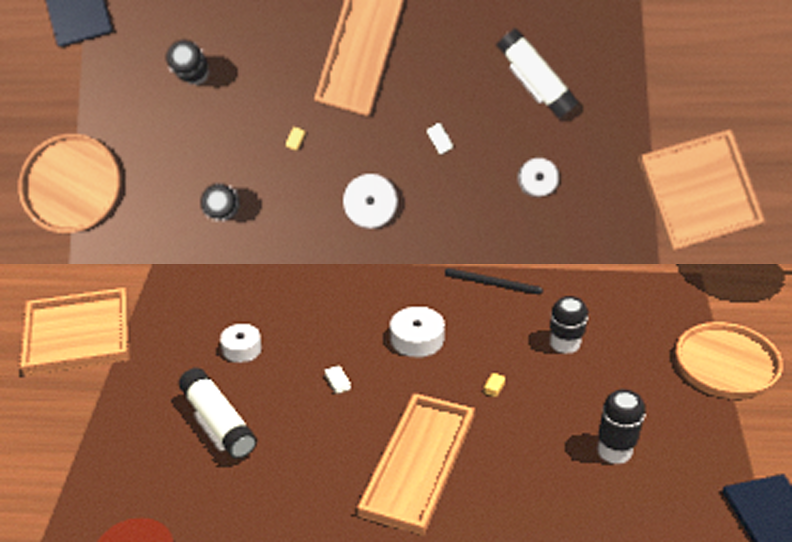

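The crop shows both views enlarged: lenses on the eyepiece tops, bore marks at crop (370,200)/(417,323) and (540,177)/(240,336), dish rim centre at (71,183)/(728,357), and the near corners of the long tray at (316,100),(370,114)/(473,407),(412,394).

Run:
```python
from h import *
T,S=bot.camera_info("top"),bot.camera_info("scene")
t=lambda u,v:(150+u/2.2,145+v/2.2)
s=lambda u,v:(130+u/2.14,160+(v-264)/2.14)
for n,a,b in(("tall",(232.5,169.6),(421.9,223.2)),("short",(248.3,235.7),(396.2,178.7)),("large",t(370,200),s(417,323)),("small",t(540,177),s(240,336)),
 ("finder",(392.6,177.6),(229.4,228.1)),("dish",t(71,183),s(728,357)),("ltL",t(316,100),s(473,407)),("ltR",t(370,114),s(412,394)),
 ("sqTR",t(732,131),s(28,376)),("sqBR",t(763,220),s(23,300)),("sqTL",t(641,157),s(128,358)),("sqBL",t(674,247),s(126,289))):
    p,e=tri(T,a,S,b);print(n,p.round(4),round(e,4))
c=bot.camera_info("wrist");st=bot.read_state();Rt=R.from_rotvec(st["tcp_rot"]).as_matrix()
E_=np.asarray(c["extrinsics"]);print(c["intrinsics"]);print("cam in tool",Rt.T@(E_[:3,3]-st["tool_pos"]),Rt.T@E_[:3,:3]);print(Rt)
```

```text
tall [0.6124 0.2176 0.0774] 0.0007
short [0.4435 0.1749 0.0592] 0.0006
large [ 0.4453 -0.0032  0.0233] 0.0029
small [ 0.4731 -0.2126  0.0179] 0.004
finder [ 0.6045 -0.2125  0.0284] 0.0052
dish [0.4689 0.361  0.0077] 0.0044
ltL [0.5709 0.0641 0.0136] 0.0045
ltR [ 0.5533 -0.0037  0.0125] 0.0035
sqTR [ 0.5324 -0.4608 -0.001 ] 0.016
sqBR [ 0.4196 -0.4921  0.0155] 0.0017
sqTL [ 0.4998 -0.3452  0.001 ] 0.0063
sqBL [ 0.3869 -0.3752  0.0125] 0.0055
[[297.00694043   0.         316.4098197 ]
 [  0.         297.00694043 196.5931782 ]
 [  0.           0.           1.        ]]
cam in tool [ 0.06600352 -0.00156199 -0.14231598] [[ 2.93684992e-04 -9.64994976e-01 -2.62268201e-01]
 [ 9.99999637e-01  7.37285339e-05  8.48510112e-04]
 [-7.99471346e-04 -2.62268355e-01  9.64994648e-01]]
[[ 9.32782324e-01  3.60439610e-01 -6.50334746e-04]
 [ 3.60440182e-01 -9.32780253e-01  1.96823376e-03]
 [ 1.02810001e-04 -2.07034044e-03 -9.99997852e-01]]
```

Heights agree with the text (0.077, 0.059, 0.023, 0.018, about 0.013). Next I'll move in for wrist views.

```bash
cat >> h.py <<'E'
def go(x,y,z,yaw=None,c=None):
    """tool-axes shift from measured pose to world x,y,z; yaw (deg) of tool x; total turn"""
    st=bot.read_state();M=R.from_rotvec(st["tcp_rot"]).as_matrix()
    d=M.T@(np.array([x,y,z])-st["tool_pos"]);cy=np.degrees(np.arctan2(M[1,0],M[0,0]))
    t=0 if yaw is None else -np.radians((yaw-cy+90)%180-90)
    print("t",round(st["time"],2),"yaw",cy.round(2),"shift",d.round(4),"turn",round(float(t),4),"q6",st["q"][5].round(2),"F",np.round(st["wrist_force"],1),"w",round(st["width"],3))
E
python3 jog.py '[[0.051, -0.031, 0, 0], [0.051, -0.031, 0, 0], [0.051, -0.031, 0, 0], [0.051, -0.031, 0, 0], [0.051, -0.031, 0, 0]]'
python3 jog.py '[[0.051, -0.031, 0, 0], [0.051, -0.031, 0, 0], [0, 0, 0, 0], [0, 0, 0, 0]]'
python3 - <<'E'
from h import *
go(.5,-.3,.25,15.6)
shot("wrist","w1")
E
```

```text
time: 0.72
tool_pos: [0.426, -0.3913, 0.2309]
tcp_rot: [-3.088, -0.576, 0.0]
wrist_force: [1.2, -0.9, -0.0]
width: 1.001
grip_force: 0.0
time: 1.23
tool_pos: [0.4978, -0.2984, 0.2308]
tcp_rot: [-3.088, -0.578, 0.002]
wrist_force: [0.1, -0.1, -0.8]
width: 1.0
grip_force: 0.0
t 1.23 yaw 21.2 shift [ 0.0015  0.0023 -0.0192] turn 0.0977 q6 0.62 F [ 0.1 -0.1 -0.8] w 1.0
```

View pics/w1.png

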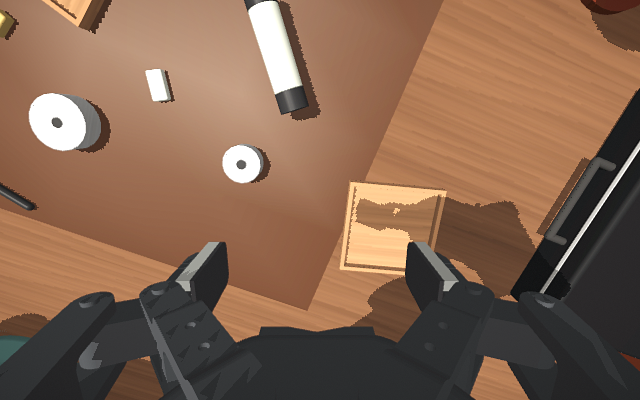

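The wrist view w1 shows the large weight's bore at (57,123), the small one's at (241,164), and the finder at the top running (250,0) to (295,110). The square tray's rim corners are at (350,182), (446,190), (341,269). The fingers hide the bottom of the picture. Next is the other side.

```bash
python3 - <<'E'
from h import *
c=bot.camera_info("wrist")
TL,TR,BL=[plane(c,p,.016) for p in((350,182),(446,190),(341,269))]
print("sq",((TR+BL)/2).round(4),np.linalg.norm(TL-TR),np.linalg.norm(TL-BL),np.degrees(np.arctan2(*(TL-BL)[1::-1])),np.degrees(np.arctan2(*(TR-TL)[1::-1])))
print("small",plane(c,(241,164),.022).round(4),"large",plane(c,(57,123),.026).round(4))
E
python3 jog.py '[[0.0085, -0.061, -0.003, 0], [0.0085, -0.061, -0.003, 0], [0.0085, -0.061, -0.003, 0], [0.0085, -0.061, -0.003, 0], [0.0085, -0.061, -0.003, 0]]' >/dev/null
python3 jog.py '[[0.0085, -0.061, -0.003, 0], [0.0085, -0.061, -0.003, 0], [0, 0, 0, 0.185], [0, 0, 0, 0.185], [0, 0, 0, 0]]' >/dev/null
python3 - <<'E'
from h import *
go(.4,.12,.27,0)
c,im=shot("wrist","w2")
import pickle;pickle.dump(c,open("w2.pkl","wb"))
E
```

```text
sq [ 0.4598 -0.4158  0.016 ] 0.11970770956423155 0.11912403432957336 17.045489763550385 -73.73761105055351
small [ 0.4744 -0.2103  0.022 ] large [ 0.445  -0.0024  0.026 ]
t 2.52 yaw -0.06 shift [ 0.0002  0.0002 -0.0177] turn -0.001 q6 1.8 F [ 0.2 -0.2  0.6] w 0.996
```

View pics/w2.png

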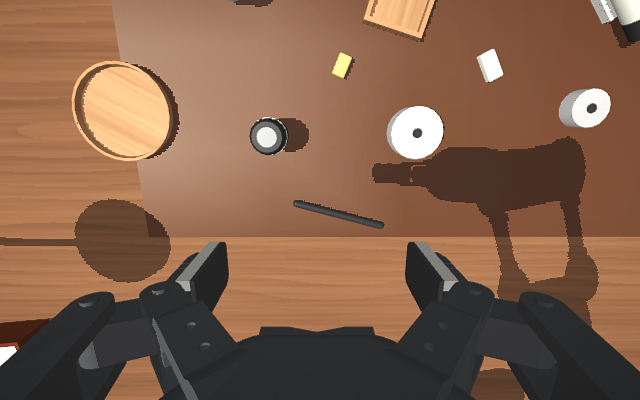

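w2 shows the dish rim centred near (122,110), the short eyepiece's lens at (267,136), the large bore at (417,133) and the small bore at (591,108). I'll go forward now for the tall eyepiece, long tray and finder.

```bash
python3 jog.py '[[0.058, 0.02, -0.01, 0], [0.058, 0.02, -0.01, 0], [0, 0, 0, 0], [0, 0, 0, 0]]' >/dev/null
python3 - <<'E'
from h import *
go(.52,.08,.3,0)
c,im=shot("wrist","w3")
import pickle;pickle.dump(c,open("w3.pkl","wb"))
E
```

```text
t 3.08 yaw -0.09 shift [ 0.0047  0.0001 -0.0285] turn -0.0016 q6 1.68 F [0.3 0.2 0.5] w 1.0
```

View pics/w3.png

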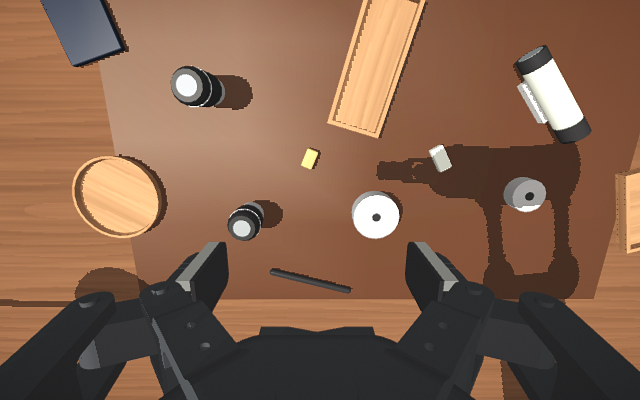

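w3 shows the tall lens at (186,86), short lens (242,229), large bore (376,217), small bore (529,195), dish rim centre near (117,196), long tray near corners (328,123) and (381,137), and the finder from (534,55) to (574,130). I'll triangulate with sub-pixel blobs.

Run:
```python
from h import *
import pickle
c2,c3=[pickle.load(open(f"w{i}.pkl","rb")) for i in(2,3)]
T=bot.camera_info("top")
i2,i3=[cv2.imread(f"pics/w{i}.png") for i in(2,3)]
def near(mask,p,r,amin=15,amax=3000):
    m=np.zeros(mask.shape,bool);x,y=p;m[max(0,y-r):y+r,max(0,x-r):x+r]=mask[max(0,y-r):y+r,max(0,x-r):x+r]
    b=blobs(m,amin,amax);return min(b,key=lambda b:np.hypot(*(b[0]-p)))
dark=lambda im:im.max(2)<90
for n,ps in(("large",((417,133),(376,217))),("small",((591,108),(529,195)))):
    a,b=near(dark(i2),ps[0],9,8),near(dark(i3),ps[1],9,8)
    print(n,a[0],b[0],tri(c2,a[0],c3,b[0]))
br=lambda im:white(im,120,40)
a=near(br(i2),(267,136),14);b=near(br(i3),(242,229),12);print("short",a[:3],b[:3],tri(c2,a[0],c3,b[0]))
b=near(br(i3),(186,86),14);print("tall",b[:3],tri(T,(232.5,169.6),c3,b[0]))
print("dish",tri(c2,(122,110.5),c3,(117.5,196.5)))
L,Rr=[plane(c3,p,.016) for p in((328,123),(381,137))]
L2,R2=[plane(c3,p,.016) for p in((361,0),(427,0))]
ang=lambda d:np.degrees(np.arctan2(d[1],d[0]))
y=ang(L-Rr)-90;print("lt",L,Rr,np.linalg.norm(L-Rr),y,ang(L2-L),ang(R2-Rr))
for y in(y,ang(L2-L)): print("c",(L+Rr)/2+.085*np.array([np.cos(np.radians(y)),np.sin(np.radians(y)),0]))
b=near(white(i3,170,60),(552,93),50,200,9000);r=cv2.minAreaRect(np.argwhere(b[3])[:,::-1].astype(np.float32));print("finder",b[:3],r)
print(tri(T,(392.1,177.7),c3,r[0]))
f,g=plane(c3,(533,52),.028),plane(c3,(575,134),.028);print(f,g,(f+g)/2,np.linalg.norm(f-g),ang(f-g))
```

```text
large [416.66101695 132.94915254] [375.875 217.225] (array([ 0.4452122, -0.0008618,  0.0257526]), np.float64(0.00014545138444403363))
small [591.15151515 107.93939394] [529.08928571 195.82142857] (array([ 0.47435043, -0.20995779,  0.02162336]), np.float64(4.8613515458182475e-05))
short (array([265.92655367, 136.94915254]), np.int32(354), array([256, 127,  21,  21], dtype=int32)) (array([241.29460581, 227.94190871]), np.int32(241), array([233, 220,  18,  17], dtype=int32)) (array([0.44279986, 0.17706794, 0.05923596]), np.float64(0.0002994216366627204))
tall (array([185.88434415,  85.17912553]), np.int32(709), array([172,  72,  28,  28], dtype=int32)) (array([0.61084156, 0.21604436, 0.08555685]), np.float64(0.0014759952958088554))
dish (array([0.47182483, 0.36044315, 0.01239495]), np.float64(0.0013981774145991148))
lt [0.57137422 0.06593243 0.016     ] [ 0.55338079 -0.00400462  0.016     ] 0.07221464110074584 -14.428165371064054 -14.977005426740726 -15.95118897319649
c [0.64469667 0.0097848  0.016     ]
c [0.64449002 0.00899724 0.016     ]
finder (array([550.55181644,  97.04321224]), np.int32(2615), array([517,  58,  66,  72], dtype=int32)) ((549.146484375, 98.60191345214844), (68.5556640625, 44.69286346435547), 61.38954162597656)
(array([ 0.6022474 , -0.20786499,  0.02779826]), np.float64(0.003684034189641569))
[ 0.65329622 -0.17664839  0.028     ] [ 0.55761316 -0.24847526  0.028     ] [ 0.60545469 -0.21256182  0.028     ] 0.11964257502372058 36.894637615769604
```

All heights fit (0.0258, 0.0216, 0.059, 0.012–0.016, 0.028; finder length 0.1196, tray side 0.0722). The tall eyepiece is at about (0.612, 0.217), and I'll pick it first.

```bash
python3 jog.py '[[0.024, -0.034, 0.035, 0], [0.024, -0.034, 0.035, 0], [0.024, -0.034, 0.035, 0], [0.024, -0.034, 0.035, 0], [0, 0, 0, 0]]' 1.0 40 >/dev/null
python3 - <<'E'
from h import *
go(.612,.217,.13,0)
c,im=shot("wrist","w4")
E
```

```text
t 3.75 yaw 0.15 shift [ 0.0033  0.0014 -0.0023] turn 0.0026 q6 1.87 F [-0.9 -1.2  0.5] w 1.001
```

View pics/w4.png

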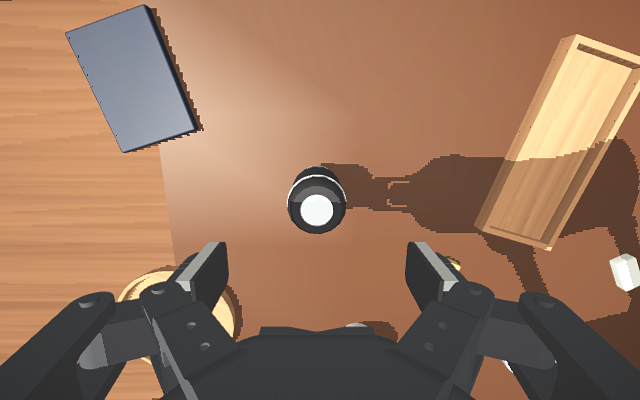

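w4 shows the tall eyepiece's lens at (317,210), centred between the fingers (mid column 316.5). Descend and grip.

```bash
python3 - <<'E'
from h import *
c=bot.camera_info("wrist");print(plane(c,(317,210),.078))
E
python3 jog.py '[[0.002, 0.001, 0.05, 0], [0, 0, 0.045, 0], [0, 0, 0.002, 0], [0, 0, 0, 0]]' 
python3 jog.py '[[0, 0, 0, 0], [0, 0, 0, 0], [0, 0, 0, 0], [0, 0, 0, 0], [0, 0, 0, 0]]' 0.3 40
```

```text
[0.61226209 0.21825262 0.078     ]
time: 4.3
tool_pos: [0.6148, 0.2159, 0.038]
tcp_rot: [-3.141, 0.002, -0.005]
wrist_force: [1.0, -0.1, 0.7]
width: 1.001
grip_force: 0.0
time: 4.92
tool_pos: [0.6151, 0.2165, 0.0372]
tcp_rot: [-3.141, 0.002, -0.004]
wrist_force: [-0.3, -0.4, 7.0]
width: 0.476
grip_force: 39.9
```

```bash
python3 jog.py '[[0, 0, -0.06, -0.144], [0, 0, -0.06, -0.144], [-0.0272, 0.0512, 0, 0], [-0.0272, 0.0512, 0, 0], [-0.0272, 0.0512, 0, 0]]' 
python3 jog.py '[[-0.0272, 0.0512, 0, 0], [-0.0272, 0.0512, 0, 0], [-0.0272, 0.0512, 0, 0], [-0.0272, 0.0512, 0, 0], [-0.0272, 0.0512, 0, 0]]' >/dev/null
python3 jog.py '[[-0.0272, 0.0512, 0, 0], [-0.0272, 0.0512, 0, 0], [-0.0272, 0.0512, 0, 0], [0, 0, 0, 0], [0, 0, 0, 0]]'
python3 - <<'E'
from h import *
go(.488,-.408,.0425,16.5)
E
```

```text
time: 5.55
tool_pos: [0.5782, 0.0442, 0.1552]
tcp_rot: [3.109, 0.451, -0.0]
wrist_force: [1.3, -0.8, -1.7]
width: 0.482
grip_force: 41.3
time: 6.8
tool_pos: [0.4856, -0.4085, 0.1546]
tcp_rot: [-3.108, -0.447, 0.001]
wrist_force: [-0.3, 0.3, -1.7]
width: 0.481
grip_force: 41.4
t 6.8 yaw 16.37 shift [0.0025 0.0004 0.1121] turn -0.0022 q6 0.55 F [-0.3  0.3 -1.7] w 0.481
```

```bash
python3 jog.py '[[0.0025, 0, 0.05, 0], [0, 0, 0.05, 0], [0, 0, 0.009, 0], [0, 0, 0, 0], [0, 0, 0, 0]]' 
python3 jog.py '[[0, 0, 0.002, 0], [0, 0, 0.002, 0], [0, 0, 0, 0]]'
```

```text
time: 7.42
tool_pos: [0.4901, -0.4087, 0.0483]
tcp_rot: [3.106, 0.45, 0.003]
wrist_force: [0.4, 0.5, -0.8]
width: 0.478
grip_force: 41.5
time: 7.8
tool_pos: [0.4885, -0.4082, 0.0424]
tcp_rot: [3.109, 0.449, 0.0]
wrist_force: [0.6, 0.4, -0.7]
width: 0.481
grip_force: 41.5
```

```bash
python3 jog.py '[[0, 0, 0.001, 0], [0, 0, 0, 0]]'
python3 jog.py '[[0, 0, 0, 0], [0, 0, 0, 0], [0, 0, 0, 0]]' 0.7
python3 jog.py '[[0, 0, -0.055, 0], [0, 0, -0.055, 0], [-0.05, 0, 0, 0], [0, 0, 0, 0]]'
python3 - <<'E'
from h import *
shot("wrist","w5")
go(.4428,.177,.12,0)
E
```

```text
time: 8.05
tool_pos: [0.4887, -0.4082, 0.0423]
tcp_rot: [-3.109, -0.449, -0.0]
wrist_force: [-1.6, 3.5, 5.6]
width: 0.484
grip_force: 42.0
time: 8.43
tool_pos: [0.4885, -0.4082, 0.0411]
tcp_rot: [-3.109, -0.449, 0.0]
wrist_force: [0.4, -0.2, 0.2]
width: 0.702
grip_force: 0.0
time: 8.93
tool_pos: [0.4386, -0.4232, 0.1522]
tcp_rot: [3.109, 0.445, -0.0]
wrist_force: [0.4, -1.0, -0.4]
width: 0.704
grip_force: 0.0
t 8.97 yaw 16.32 shift [ 0.1716 -0.5745  0.0314] turn 0.2848 q6 0.48 F [-0.2  0.5 -0. ] w 0.697
```

View pics/w5.png

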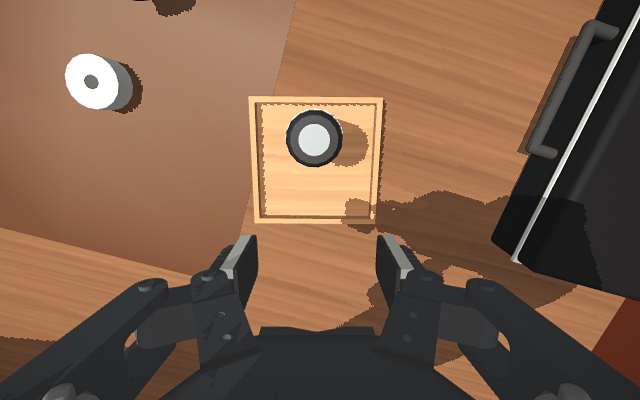

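w5 shows the tall eyepiece standing upright in the far half of the square tray, lens (314,140) and tray rim corners (249,97), (383,97), (254,222). Now the short one.

```bash
python3 jog.py '[[0.0172, -0.0575, 0, 0], [0.0172, -0.0575, 0, 0], [0.0172, -0.0575, 0, 0], [0.0172, -0.0575, 0, 0], [0.0172, -0.0575, 0, 0]]' 1.0 >/dev/null
python3 jog.py '[[0.0172, -0.0575, 0, 0], [0.0172, -0.0575, 0, 0], [0.0172, -0.0575, 0, 0], [0.0172, -0.0575, 0, 0], [0.0172, -0.0575, 0, 0]]' >/dev/null
python3 jog.py '[[0, 0, 0.03, 0.142], [0, 0, 0, 0.142], [0, 0, 0, 0], [0, 0, 0, 0]]' >/dev/null
python3 - <<'E'
from h import *
go(.4428,.177,.018,0)
c,im=shot("wrist")
for b in blobs(white(im,120,40),150,3000): print(b[:3],plane(c,b[0],.0595).round(4))
E
```

```text
t 10.72 yaw 0.29 shift [-0.0004  0.0012  0.1033] turn 0.0051 q6 1.9 F [-0.3 -0.6  0.2] w 0.994
(array([632.37094017,  98.33333333]), np.int32(585), array([622,  77,  18,  45], dtype=int32)) [ 0.5208 -0.0269  0.0595]
(array([319.95844875, 210.2534626 ]), np.int32(722), array([305, 196,  31,  30], dtype=int32)) [0.443  0.1768 0.0595]
(array([194.88051471, 265.62867647]), np.int32(544), array([176, 242,  43,  49], dtype=int32)) [0.3983 0.2715 0.0595]
(array([437.99270073, 265.56021898]), np.int32(548), array([415, 242,  43,  49], dtype=int32)) [0.3993 0.0867 0.0595]
```

```bash
python3 jog.py '[[0, 0.001, 0.05, 0], [0, 0, 0.05, 0], [0, 0, 0.003, 0], [0, 0, 0, 0], [0, 0, 0, 0]]' 
python3 jog.py '[[0, 0, 0, 0], [0, 0, 0, 0], [0, 0, 0, 0], [0, 0, 0, 0], [0, 0, 0, 0]]' 0.3 40
python3 jog.py '[[0, 0, -0.06, -0.144], [0, 0, -0.06, -0.144], [0, 0, 0, 0]]'
python3 - <<'E'
from h import *
go(.434,-.4236,.14,16.5)
E
```

```text
time: 11.4
tool_pos: [0.4452, 0.1776, 0.0207]
tcp_rot: [-3.14, -0.005, -0.007]
wrist_force: [0.5, -0.1, 0.1]
width: 1.002
grip_force: 0.0
time: 12.02
tool_pos: [0.4435, 0.1771, 0.0193]
tcp_rot: [-3.141, -0.005, -0.002]
wrist_force: [-1.1, -2.0, 5.9]
width: 0.481
grip_force: 40.1
time: 12.4
tool_pos: [0.4472, 0.1784, 0.1441]
tcp_rot: [-3.106, -0.456, -0.018]
wrist_force: [0.5, 0.6, -1.4]
width: 0.484
grip_force: 41.5
t 12.4 yaw 16.7 shift [-0.1857  0.5728  0.0017] turn 0.0034 q6 1.61 F [ 0.5  0.6 -1.4] w 0.484
```

```bash
python3 jog.py '[[-0.0186, 0.0573, 0, 0], [-0.0186, 0.0573, 0, 0], [-0.0186, 0.0573, 0, 0], [-0.0186, 0.0573, 0, 0], [-0.0186, 0.0573, 0, 0]]' >/dev/null
python3 jog.py '[[-0.0186, 0.0573, 0, 0], [-0.0186, 0.0573, 0, 0], [-0.0186, 0.0573, 0, 0], [-0.0186, 0.0573, 0, 0], [-0.0186, 0.0573, 0, 0]]' >/dev/null
python3 jog.py '[[0, 0, 0.03, 0], [0, 0, 0, 0], [0, 0, 0, 0]]' >/dev/null
python3 - <<'E'
from h import *
go(.434,-.4236,.0243,16.5)
E
```

```text
t 14.03 yaw 16.67 shift [0.0056 0.0012 0.0831] turn 0.003 q6 0.46 F [ 0.5  1.  -0.9] w 0.481
```

```bash
python3 jog.py '[[0.0045, 0.001, 0.03, 0], [0, 0, 0.045, 0], [0, 0, 0, 0], [0, 0, 0, 0]]' 
python3 jog.py '[[0, 0, 0.004, 0], [0, 0, 0.003, 0], [0, 0, 0, 0], [0, 0, 0, 0]]'
python3 - <<'E'
from h import *
go(.434,-.4236,.0243,16.5)
E
```

```text
time: 14.52
tool_pos: [0.4346, -0.4254, 0.0351]
tcp_rot: [3.107, 0.456, 0.002]
wrist_force: [0.4, 0.1, -0.4]
width: 0.477
grip_force: 41.7
time: 15.02
tool_pos: [0.4336, -0.4252, 0.0265]
tcp_rot: [3.108, 0.455, 0.0]
wrist_force: [-1.1, 0.5, -1.6]
width: 0.481
grip_force: 41.7
t 15.03 yaw 16.66 shift [ 0.0008 -0.0014  0.0022] turn 0.0027 q6 0.46 F [-1.1  0.5 -1.6] w 0.481
```

```bash
python3 jog.py '[[0, -0.001, 0.002, 0], [0, 0, 0.001, 0], [0, 0, 0, 0]]' 
python3 jog.py '[[0, 0, 0, 0], [0, 0, 0, 0], [0, 0, 0, 0]]' 0.7
python3 jog.py '[[0, 0, -0.05, 0], [0, 0, -0.05, 0], [0, 0, -0.02, 0], [0, 0, 0, 0]]'
python3 - <<'E'
from h import *
go(.6055,-.2126,.15,36.9)
E
```

```text
time: 15.4
tool_pos: [0.4334, -0.4243, 0.0243]
tcp_rot: [3.108, 0.455, 0.0]
wrist_force: [-2.4, 1.8, 5.9]
width: 0.481
grip_force: 42.3
time: 15.78
tool_pos: [0.4332, -0.424, 0.0231]
tcp_rot: [-3.108, -0.455, 0.0]
wrist_force: [0.1, -0.3, -0.9]
width: 0.704
grip_force: 0.0
time: 16.27
tool_pos: [0.4342, -0.425, 0.1449]
tcp_rot: [3.106, 0.455, 0.003]
wrist_force: [-0.1, 0.6, 0.0]
width: 0.7
grip_force: 0.0
t 16.27 yaw 16.66 shift [ 0.225  -0.1543 -0.0052] turn -0.3532 q6 0.46 F [-0.1  0.6  0. ] w 0.7
```

```bash
python3 jog.py '[[0.045, -0.031, -0.004, 0], [0.045, -0.031, 0, 0], [0.045, -0.031, 0, 0], [0.045, -0.031, 0, 0], [0.045, -0.031, 0, 0]]' 1.0 >/dev/null
python3 jog.py '[[0, 0, 0, -0.177], [0, 0, 0, -0.176], [0, 0, 0, 0], [0, 0, 0, 0]]' >/dev/null
python3 - <<'E'
from h import *
go(.6055,-.2126,.014,36.9)
c,im=shot("wrist","w6")
m=white(im,170,60)
for b in blobs(m,500,20000): print(b[:3],cv2.minAreaRect(np.argwhere(b[3])[:,::-1].astype(np.float32)))
E
```

```text
t 17.4 yaw 36.71 shift [0.0009 0.003  0.1314] turn -0.0034 q6 0.55 F [-0.4 -0.3 -0.3] w 0.998
(array([317.67845169, 189.40353551]), np.int32(3281), array([299, 143,  37,  96], dtype=int32)) ((317.0, 190.5), (95.0, 36.0), 90.0)
(array([ 31.5874269 , 191.14122807]), np.int32(3420), array([  0, 158,  67,  67], dtype=int32)) ((33.0, 191.0), (66.0, 66.0), 90.0)
(array([166.18168605, 176.18895349]), np.int32(688), array([157, 158,  21,  38], dtype=int32)) ((166.0396728515625, 176.32586669921875), (19.96548843383789, 36.58382034301758), 3.3664603233337402)
(array([242.47368421, 286.55422648]), np.int32(1254), array([222, 259,  42,  49], dtype=int32)) ((244.54177856445312, 284.196044921875), (39.22179412841797, 47.001617431640625), 14.534454345703125)
```

View pics/w6.png

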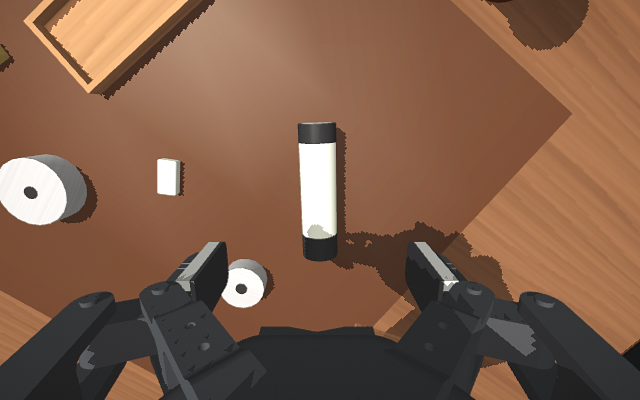

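w6 shows the finder upright in the picture, axis from (317.5,123) to (320,261), well between the fingers. Check on the axis plane.

Run:
```python
from h import *
c=bot.camera_info("wrist")
f,g=plane(c,(317.5,123),.028),plane(c,(320,259),.028);m=(f+g)/2;y=np.degrees(np.arctan2(*(f-g)[1::-1]))
print(f,g,m,np.linalg.norm(f-g),y); go(m[0],m[1],.0135,y)
```

```text
[ 0.65159416 -0.17440411  0.028     ] [ 0.551173   -0.25253772  0.028     ] [ 0.60138358 -0.21347092  0.028     ] 0.12723706471094182 37.885030600577544
t 17.45 yaw 36.73 shift [-0.0031  0.0008  0.1324] turn -0.0202 q6 0.55 F [ 0.5 -0.1 -0.5] w 1.002
```

```bash
python3 jog.py '[[-0.001, 0.001, 0.05, -0.012], [0, 0, 0.05, 0], [0, 0, 0.028, 0], [0, 0, 0, 0], [0, 0, 0, 0]]'
python3 - <<'E'
from h import *
go(.603,-.213,.0135,37.4)
E
```

```text
time: 18.08
tool_pos: [0.6051, -0.2131, 0.0205]
tcp_rot: [2.974, 1.01, 0.002]
wrist_force: [1.1, 0.3, -0.1]
width: 1.0
grip_force: 0.0
t 18.07 yaw 37.52 shift [-0.0016 -0.0014  0.007 ] turn 0.002 q6 0.54 F [ 1.1  0.3 -0.1] w 1.0
```

```bash
python3 jog.py '[[0, 0, 0.005, 0], [0, 0, 0, 0], [0, 0, 0, 0]]' >/dev/null
python3 jog.py '[[0, 0, 0, 0], [0, 0, 0, 0], [0, 0, 0, 0], [0, 0, 0, 0], [0, 0, 0, 0]]' 0.2 40
python3 jog.py '[[0, 0, -0.05, 0.18], [0, 0, -0.05, 0.18], [0, 0, 0, 0.18], [0, 0, 0, 0.18], [0, 0, 0, 0.185]]'
python3 - <<'E'
from h import *
go(.6445,.0095,.1,-14.8)
E
```

```text
time: 19.08
tool_pos: [0.6044, -0.2126, 0.0145]
tcp_rot: [2.974, 1.012, 0.001]
wrist_force: [-0.8, 0.8, 1.7]
width: 0.357
grip_force: 40.1
time: 19.7
tool_pos: [0.6035, -0.2122, 0.1136]
tcp_rot: [-3.116, 0.4, 0.002]
wrist_force: [-0.3, 0.1, -2.0]
width: 0.36
grip_force: 40.4
t 19.7 yaw -14.63 shift [-0.0163 -0.2249  0.0137] turn 0.003 q6 1.45 F [-0.3  0.1 -2. ] w 0.36
```

```bash
python3 jog.py '[[-0.004, -0.056, 0, 0], [-0.004, -0.056, 0, 0], [-0.004, -0.056, 0, 0], [-0.004, -0.056, 0, 0], [0, 0, 0, 0]]' >/dev/null
python3 jog.py '[[0, 0, 0.02, 0], [0, 0, 0, 0]]' >/dev/null
python3 - <<'E'
from h import *
go(.6445,.0095,.0195,-14.8)
shot("wrist","w7")
E
```

```text
t 20.57 yaw -14.35 shift [ 0.0033 -0.0031  0.0711] turn 0.0078 q6 1.79 F [-0.4  0.4 -2.1] w 0.358
```

View pics/w7.png

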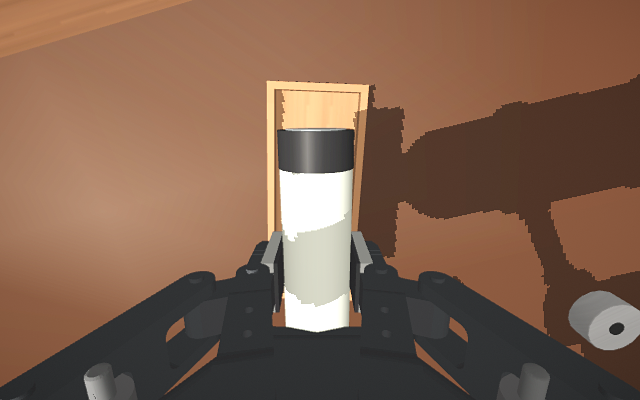

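w7 shows the finder held over the long tray, whose far rim corners are at (267,82) and (370,86). I'll check the tray centre from these.

Run:
```python
from h import *
c=bot.camera_info("wrist")
a,b=plane(c,(267,81.5),.016),plane(c,(370,86.5),.016);d=a-b;y=np.degrees(np.arctan2(d[1],d[0]))-90
m=(a+b)/2-.085*np.array([np.cos(np.radians(-14.8)),np.sin(np.radians(-14.8)),0]);print(a,b,np.linalg.norm(d),y,m)
go((.6445+m[0])/2,(.0095+m[1])/2,.0195,-14.9)
```

```text
[0.73536398 0.01913432 0.016     ] [ 0.71465628 -0.04876755  0.016     ] 0.07098924248470441 -16.959880767897587 [0.64283014 0.00689627 0.016     ]
t 20.62 yaw -14.38 shift [ 0.0019 -0.0016  0.0722] turn 0.0091 q6 1.79 F [-0.5 -1.3 -1.3] w 0.357
```

```bash
python3 jog.py '[[0.002, -0.0015, 0.04, 0.01], [0, 0, 0.022, 0], [0, 0, 0, 0], [0, 0, 0, 0]]' >/dev/null
python3 jog.py '[[0, 0, 0.003, 0], [0, 0, 0, 0], [0, 0, 0, 0]]'
python3 - <<'E'
from h import *
go(.6437,.0082,.0195,-14.9)
E
```

```text
time: 21.5
tool_pos: [0.6466, 0.0096, 0.0299]
tcp_rot: [-3.115, 0.406, -0.001]
wrist_force: [-0.5, -0.8, -2.2]
width: 0.357
grip_force: 40.6
t 21.5 yaw -14.84 shift [-0.0025  0.0021  0.0104] turn 0.001 q6 1.81 F [-0.5 -0.8 -2.2] w 0.357
```

```bash
python3 jog.py '[[-0.002, 0.002, 0.006, 0], [0, 0, 0.002, 0], [0, 0, 0.002, 0], [0, 0, 0, 0]]'
python3 jog.py '[[0, 0, 0.001, 0], [0, 0, 0, 0], [0, 0, 0, 0]]'
```

```text
time: 22.0
tool_pos: [0.6437, 0.0081, 0.0195]
tcp_rot: [3.115, -0.406, -0.001]
wrist_force: [-1.5, -0.6, 0.6]
width: 0.36
grip_force: 40.9
time: 22.38
tool_pos: [0.6437, 0.008, 0.0195]
tcp_rot: [3.115, -0.406, -0.001]
wrist_force: [-4.6, 0.4, 6.8]
width: 0.36
grip_force: 41.6
```

```bash
python3 jog.py '[[0, 0, 0, 0], [0, 0, 0, 0], [0, 0, 0, 0]]' 0.6
python3 jog.py '[[0, 0, -0.05, 0], [0, 0, -0.05, 0], [0, 0, -0.01, -0.144], [0, 0, 0, -0.144], [0, 0, 0, -0.144]]'
python3 - <<'E'
from h import *
go(.4452,-.0009,.1,10)
E
```

```text
time: 22.75
tool_pos: [0.6439, 0.0081, 0.0181]
tcp_rot: [-3.115, 0.406, -0.0]
wrist_force: [0.1, -0.0, 0.1]
width: 0.6
grip_force: 0.0
time: 23.38
tool_pos: [0.644, 0.0081, 0.1287]
tcp_rot: [3.129, 0.279, 0.001]
wrist_force: [-0.4, 0.4, -0.5]
width: 0.599
grip_force: 0.0
t 23.38 yaw 10.17 shift [-0.1973 -0.0263  0.0285] turn 0.003 q6 1.37 F [-0.4  0.4 -0.5] w 0.599
```

```bash
python3 jog.py '[[-0.0493, -0.0066, 0, 0], [-0.0493, -0.0066, 0, 0], [-0.0493, -0.0066, 0, 0], [-0.0493, -0.0066, 0, 0], [0, 0, 0.02, 0]]' 1.0 >/dev/null
python3 jog.py '[[0, 0, 0, 0], [0, 0, 0, 0]]' >/dev/null
python3 - <<'E'
from h import *
c,im=shot("wrist","w8")
m=im.max(2)<90
m[:, :260]=0;m[:,380:]=0;m[260:]=0
for b in blobs(m,15,900): print(b[:3],plane(c,b[0],.026))
go(.4452,-.0009,.004,10)
E
```

```text
(array([330.55092593,   3.46759259]), np.int32(216), array([313,   0,  32,  10], dtype=int32)) [0.58346116 0.01589546 0.026     ]
(array([319.48101266, 205.60759494]), np.int32(79), array([313, 202,  14,   8], dtype=int32)) [ 0.44329094 -0.00148571  0.026     ]
t 24.3 yaw 9.9 shift [-0.0013  0.0008  0.105 ] turn -0.0017 q6 1.34 F [-0.2 -0.4  0.6] w 1.001
```

View pics/w8.png

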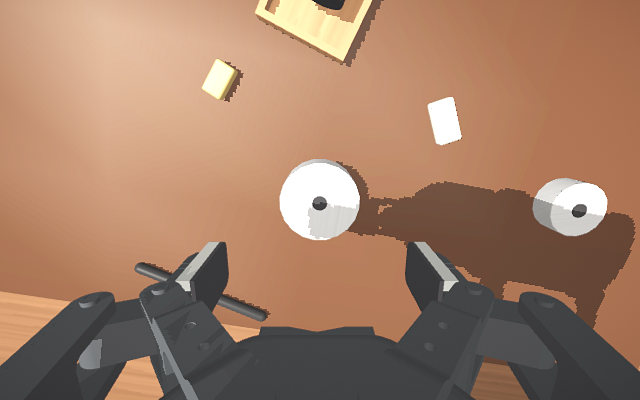

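w8 shows the large weight with its bore at (320,203) midway between the open fingers; the pen is clear of both. Descend and grip.

```bash
python3 jog.py '[[-0.001, 0.001, 0.05, 0], [0, 0, 0.05, 0], [0, 0, 0.003, 0], [0, 0, 0, 0], [0, 0, 0, 0]]' >/dev/null
python3 jog.py '[[0, 0, 0, 0], [0, 0, 0, 0]]'
python3 - <<'E'
from h import *
go(.4452,-.0009,.004,10)
E
```

```text
time: 25.18
tool_pos: [0.4451, -0.001, 0.0063]
tcp_rot: [3.13, 0.271, 0.003]
wrist_force: [0.3, 0.1, 0.5]
width: 1.003
grip_force: 0.0
t 25.18 yaw 9.9 shift [ 0.0001 -0.0001  0.0023] turn -0.0017 q6 1.34 F [0.3 0.1 0.5] w 1.003
```

```bash
python3 jog.py '[[0, 0, 0.002, 0], [0, 0, 0, 0], [0, 0, 0, 0], [0, 0, 0, 0], [0, 0, 0, 0]]' 0.5 70
python3 jog.py '[[0, 0, 0, 0], [0, 0, 0, 0]]'
python3 jog.py '[[0, 0, -0.04, 0], [0, 0, -0.04, 0], [0, 0, 0, 0], [0, 0, 0, 0]]'
python3 - <<'E'
from h import *
go(.4715,.3605,.08,10)
E
```

```text
time: 25.8
tool_pos: [0.4447, -0.0013, 0.0041]
tcp_rot: [3.129, 0.271, 0.001]
wrist_force: [-2.8, -1.9, 7.7]
width: 0.727
grip_force: 75.4
time: 26.05
tool_pos: [0.4447, -0.0013, 0.0041]
tcp_rot: [3.129, 0.271, 0.001]
wrist_force: [-1.7, -1.5, 7.3]
width: 0.723
grip_force: 75.4
time: 26.55
tool_pos: [0.4425, -0.0009, 0.0816]
tcp_rot: [-3.129, -0.271, 0.005]
wrist_force: [-0.5, 0.7, -5.9]
width: 0.721
grip_force: 81.1
t 26.55 yaw 9.9 shift [ 0.0907 -0.351   0.0015] turn -0.0017 q6 1.34 F [-0.5  0.7 -5.9] w 0.721
```

```bash
python3 jog.py '[[0.0151, -0.0585, 0, 0], [0.0151, -0.0585, 0, 0], [0.0151, -0.0585, 0, 0], [0.0151, -0.0585, 0, 0], [0.0151, -0.0585, 0, 0]]' >/dev/null
python3 jog.py '[[0.0151, -0.0585, 0, 0], [0, 0, 0, 0], [0, 0, 0, 0], [0, 0, 0, 0]]' >/dev/null
python3 - <<'E'
from h import *
go(.4715,.3605,.0091,10)
shot("wrist","w9")
E
```

```text
t 27.68 yaw 9.84 shift [ 0.0003 -0.0023  0.0723] turn -0.0028 q6 2.01 F [-0.4 -0.4 -4.6] w 0.719
```

View pics/w9.png

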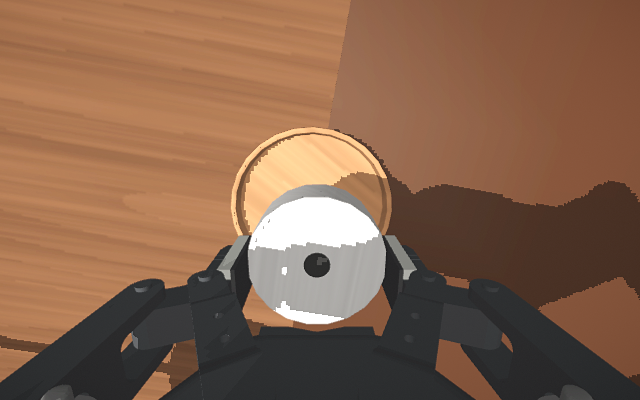

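w9 shows the disc held level with its bore at (317,265). The dish rim's far edge is at (312,127) and its sides at columns 232 and 392 near row 205.

Run:
```python
from h import *
c=bot.camera_info("wrist")
a=plane(c,(312,127),.014);l,r=plane(c,(232,205),.014),plane(c,(392,205),.014)
y=np.radians(9.8);print(a-.06*np.array([np.cos(y),np.sin(y),0]),(l+r)/2,np.linalg.norm(l-r))
print(plane(c,(317,265),.0815-.004+.026-.002))
go(.4715,.3615,.0091,10)
```

```text
[0.46974705 0.36239748 0.014     ] [0.47347673 0.36319734 0.014     ] 0.11829380915811438
[0.47208199 0.35960439 0.1015    ]
t 27.73 yaw 9.82 shift [-0.0001 -0.0032  0.0729] turn -0.0031 q6 2.01 F [ 0.1 -0.1 -4.1] w 0.721
```

```bash
python3 jog.py '[[0, -0.0035, 0.03, 0], [0, 0, 0.03, 0], [0, 0, 0, 0], [0, 0, 0, 0]]' >/dev/null
python3 jog.py '[[0, 0, 0.003, 0], [0, 0, 0, 0], [0, 0, 0, 0]]'
python3 - <<'E'
from h import *
go(.4715,.362,.0091,10)
E
```

```text
time: 28.6
tool_pos: [0.4728, 0.3641, 0.0209]
tcp_rot: [-3.129, -0.271, -0.001]
wrist_force: [-0.5, -0.2, -6.0]
width: 0.723
grip_force: 80.8
t 28.6 yaw 9.9 shift [-0.0017  0.0018  0.0118] turn -0.0017 q6 2.01 F [-0.5 -0.2 -6. ] w 0.723
```

```bash
python3 jog.py '[[-0.0015, 0.0015, 0.006, 0], [0, 0, 0.003, 0], [0, 0, 0.002, 0], [0, 0, 0, 0]]'
python3 jog.py '[[0, 0, 0.001, 0], [0, 0, 0, 0], [0, 0, 0, 0]]'
```

```text
time: 29.1
tool_pos: [0.4713, 0.3621, 0.0093]
tcp_rot: [3.13, 0.271, -0.0]
wrist_force: [-1.5, -0.3, -3.0]
width: 0.72
grip_force: 81.5
time: 29.48
tool_pos: [0.4713, 0.3621, 0.0092]
tcp_rot: [3.13, 0.271, -0.0]
wrist_force: [-4.4, -2.2, 6.1]
width: 0.725
grip_force: 82.2
```

```bash
python3 jog.py '[[0, 0, 0, 0], [0, 0, 0, 0], [0, 0, 0, 0]]' 0.85
python3 jog.py '[[0, 0, -0.04, 0], [0, 0, -0.05, 0], [-0.02, 0, 0, 0], [0, 0, 0, 0], [0, 0, 0, 0]]'
python3 - <<'E'
from h import *
c,im=shot("wrist","w10")
import pickle;pickle.dump(c,open("w10.pkl","wb"))
m=im.max(2)<90;m[:,270:370]&=True;m[:,:270]=0;m[:,370:]=0;m[260:]=0
for b in blobs(m,15,2500): print(b[:3],plane(c,b[0],.031))
go(.4744,-.21,.1,10)
E
```

```text
time: 29.85
tool_pos: [0.4718, 0.3625, 0.0085]
tcp_rot: [-3.129, -0.271, -0.002]
wrist_force: [0.9, 0.8, 0.2]
width: 0.848
grip_force: 0.0
time: 30.48
tool_pos: [0.4515, 0.3584, 0.0976]
tcp_rot: [3.129, 0.271, -0.001]
wrist_force: [-0.2, 0.4, 0.4]
width: 0.851
grip_force: 0.0
(array([315.56741573, 179.78089888]), np.int32(178), array([308, 173,  16,  15], dtype=int32)) [0.47221947 0.36393473 0.031     ]
(array([366.39130435, 233.34782609]), np.int32(46), array([361, 228,   9,  10], dtype=int32)) [0.43818851 0.31909168 0.031     ]
t 30.52 yaw 9.9 shift [-0.0752  0.5639 -0.0022] turn -0.0017 q6 2.03 F [ 1.   0.2 -0.1] w 0.853
```

View pics/w10.png

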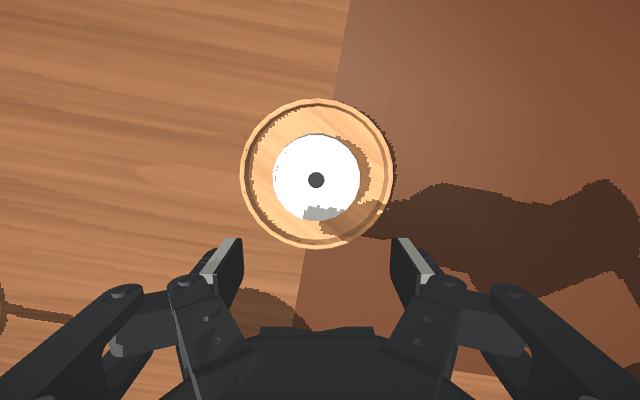

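w10 shows the large weight flat in the dish, bore (316,180), against dish rim sides 240–396 and rows 98–249, so it is centred. Now the small weight, looked at from the same relative pose so camera bias cancels.

```bash
python3 jog.py '[[-0.0095, 0.0564, 0, 0], [-0.0095, 0.0564, 0, 0], [-0.0095, 0.0564, 0, 0], [-0.0095, 0.0564, 0, 0], [-0.0095, 0.0564, 0, 0]]' 1.0 >/dev/null
python3 jog.py '[[-0.0095, 0.0564, 0, 0], [-0.0095, 0.0564, 0, 0], [-0.0095, 0.0564, 0, 0], [-0.0095, 0.0564, 0, 0], [-0.0095, 0.0564, 0, 0]]' >/dev/null
python3 jog.py '[[0, 0, 0, 0], [0, 0, 0, 0], [0, 0, 0, 0]]' >/dev/null
python3 - <<'E'
from h import *
st=bot.read_state()["tool_pos"];c,im=shot("wrist")
m=im.max(2)<90;m[:,:270]=0;m[:,370:]=0;m[260:]=0
for b in blobs(m,15,2500): print(b[:3],plane(c,b[0],.022))
print(st);go(.4744,-.21,.003,10)
E
```

```text
[ 0.45465538 -0.21198299  0.09767061]
t 32.2 yaw 10.0 shift [0.0197 0.0016 0.0948] turn 0.0001 q6 0.91 F [0.1 0.1 0.2] w 1.0
```

Run:
```python
from h import *
c,im=shot("wrist","w11")
for p in((0.4744,-.21,.022),):
    T=np.asarray(c["extrinsics"]);q=c["intrinsics"]@(T[:3,:3].T@(np.array(p)-T[:3,3]));u,v=(q[:2]/q[2]).astype(int);print(u,v)
    cv2.imwrite("pics/w11c.png",cv2.resize(im[max(0,v-60):v+60,u-80:u+80],None,fx=4,fy=4))
    g=im.max(2)[v-12:v+13:3,u-12:u+13:3];print(g)
```

```text
320 179
[[255 255 255 255 255 255 255 255 255]
 [255 255 255 255 255 255 255 255 255]
 [255 255 255 119 111 177 255 255 255]
 [255 255 113 118 118 116 151 255 255]
 [255 255 118 119 117 116 108 255 255]
 [255 255 116 119 116 116 118 255 255]
 [255 255 245 112 114 109 255 255 255]
 [255 255 255 255 255 255 255 255 255]
 [255 255 255 255 255 255 255 255 255]]
```

View pics/w11c.png

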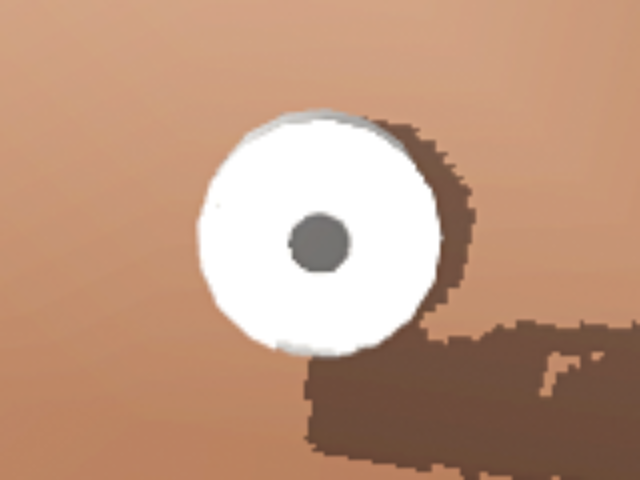

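The crop shows the small weight with its bore at crop (320,242), i.e. pixel (320,179.6), matching the predicted position. Grasp it.

```bash
python3 jog.py '[[0.0185, 0.0025, 0.045, 0], [0, 0, 0.045, 0], [0, 0, 0.002, 0], [0, 0, 0, 0], [0, 0, 0, 0]]' 1.0 40 >/dev/null
python3 jog.py '[[0, 0, 0.001, 0], [0, 0, 0, 0]]'
python3 jog.py '[[0, 0, 0, 0], [0, 0, 0, 0], [0, 0, 0, 0], [0, 0, 0, 0], [0, 0, 0, 0]]' 0.3 60
python3 - <<'E'
from h import *
go(.4713,.3621,.1,10)
E
```

```text
time: 33.12
tool_pos: [0.4742, -0.213, 0.0063]
tcp_rot: [3.129, 0.271, 0.002]
wrist_force: [0.1, -0.4, -0.8]
width: 1.004
grip_force: 0.0
time: 33.75
tool_pos: [0.4739, -0.2127, 0.0058]
tcp_rot: [3.13, 0.271, 0.0]
wrist_force: [-1.4, 0.4, 5.6]
width: 0.51
grip_force: 61.4
t 33.75 yaw 9.9 shift [ 0.0963 -0.5666 -0.0943] turn -0.0018 q6 0.93 F [-1.4  0.4  5.6] w 0.51
```

```bash
python3 jog.py '[[0, 0, -0.047, 0], [0, 0, -0.047, 0], [0.0096, -0.0567, 0, 0], [0.0096, -0.0567, 0, 0], [0.0096, -0.0567, 0, 0]]' >/dev/null
python3 jog.py '[[0.0096, -0.0567, 0, 0], [0.0096, -0.0567, 0, 0], [0.0096, -0.0567, 0, 0], [0.0096, -0.0567, 0, 0], [0.0096, -0.0567, 0, 0]]' >/dev/null
python3 jog.py '[[0.0096, -0.0567, 0, 0], [0.0096, -0.0567, 0, 0], [0, 0, 0.03, 0], [0, 0, 0, 0], [0, 0, 0, 0]]'
python3 - <<'E'
from h import *
go(.4713,.3621,.0368,10)
E
```

```text
time: 35.62
tool_pos: [0.4702, 0.3615, 0.0687]
tcp_rot: [3.129, 0.27, -0.002]
wrist_force: [0.2, 0.2, -2.7]
width: 0.513
grip_force: 62.6
t 35.62 yaw 9.87 shift [ 0.0013 -0.0004  0.0319] turn -0.0023 q6 2.01 F [ 0.2  0.2 -2.7] w 0.513
```

```bash
python3 jog.py '[[0, 0, 0.022, 0], [0, 0, 0, 0], [0, 0, 0, 0], [0, 0, 0, 0]]' >/dev/null
python3 - <<'E'
from h import *
go(.4713,.3621,.0368,10)
E
```

```text
t 36.12 yaw 9.87 shift [-0.0004  0.0006  0.0118] turn -0.0022 q6 2.01 F [ 0.6 -0.1 -3.2] w 0.513
```

```bash
python3 jog.py '[[0, 0.0005, 0.006, 0], [0, 0, 0.003, 0], [0, 0, 0.001, 0], [0, 0, 0, 0], [0, 0, 0, 0]]'
python3 - <<'E'
from h import *
go(.4713,.3621,.0368,10)
E
```

```text
time: 36.75
tool_pos: [0.4708, 0.3621, 0.0373]
tcp_rot: [-3.13, -0.271, -0.0]
wrist_force: [0.8, -1.2, -2.2]
width: 0.511
grip_force: 63.0
t 36.75 yaw 9.9 shift [0.0005 0.0001 0.0005] turn -0.0017 q6 2.01 F [ 0.8 -1.2 -2.2] w 0.511
```

```bash
python3 jog.py '[[0.0005, 0, 0.001, 0], [0, 0, 0.0005, 0], [0, 0, 0, 0], [0, 0, 0, 0]]'
python3 jog.py '[[0, 0, 0, 0], [0, 0, 0, 0], [0, 0, 0, 0]]' 0.7
python3 jog.py '[[0, 0, -0.04, 0], [0, 0, -0.045, 0], [-0.02, 0, 0, 0], [0, 0, 0, 0], [0, 0, 0, 0]]'
python3 - <<'E'
from h import *
import pickle
c,im=shot("wrist","w12");o=cv2.imread("pics/w10.png");c0=pickle.load(open("w10.pkl","rb"))
h=cv2.cvtColor(im,cv2.COLOR_BGR2HSV)
m=im.max(2)<130;m[:,:290]=0;m[:,345:]=0;m[225:]=0;m[:130]=0
for b in blobs(m,60,2500): print(b[:3],plane(c,b[0],.053),"large was",plane(c0,(315.57,179.78),.031))
w=white(im,150,40);w[:,:240]=0;w[:,390:]=0;w[240:]=0
for b in blobs(w,300): print(b[:3])
cv2.imwrite("pics/w12c.png",cv2.resize(im[80:260,210:430],None,fx=3,fy=3))
E
```

```text
time: 37.25
tool_pos: [0.4712, 0.3622, 0.0368]
tcp_rot: [-3.13, -0.271, 0.0]
wrist_force: [-3.4, -1.3, 5.0]
width: 0.51
grip_force: 63.5
time: 37.62
tool_pos: [0.4715, 0.3622, 0.0358]
tcp_rot: [-3.13, -0.271, -0.001]
wrist_force: [-0.7, -0.1, 0.5]
width: 0.699
grip_force: 0.0
time: 38.25
tool_pos: [0.4515, 0.3584, 0.1201]
tcp_rot: [3.129, 0.271, -0.001]
wrist_force: [-0.5, -0.5, 0.0]
width: 0.704
grip_force: 0.0
(array([315.7591623 , 179.17277487]), np.int32(191), array([308, 172,  16,  15], dtype=int32)) [0.47259099 0.3638495  0.053     ] large was [0.47222043 0.36393301 0.031     ]
(array([315.65814152, 171.57011935]), np.int32(4692), array([277, 132,  79,  80], dtype=int32))
```

View pics/w12c.png

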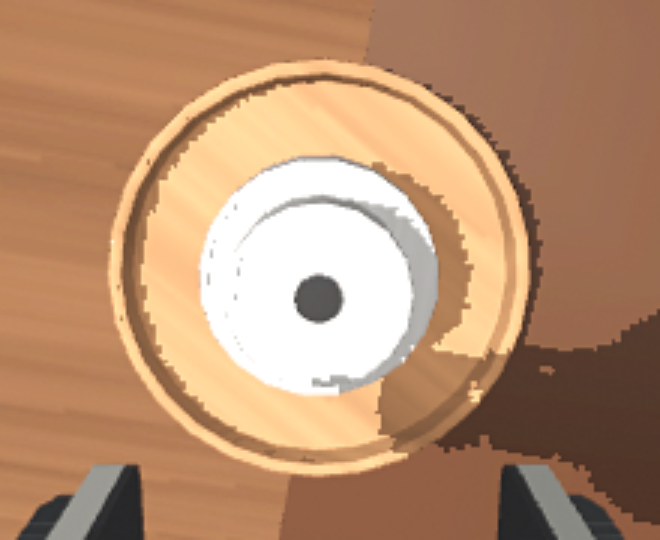

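The crop shows the small weight flat and centred on the large one (bores agree to 0.4 mm) in the dish. That was a 15th picture, one over the limit, so I'll do the last check on the other items by numbers only.

```bash
python3 jog.py '[[0, 0, -0.05, 0], [0, 0, 0, 0]]' >/dev/null
python3 - <<'E'
from h import *
T,a=shot("top");S,b=shot("scene")
def px(c,p):
    M=np.asarray(c["extrinsics"]);q=c["intrinsics"]@(M[:3,:3].T@(np.array(p)-M[:3,3]));return q[:2]/q[2]
for n,p,r,k in(("tall",(.485,-.409,.083),8,(110,60)),("short",(.4335,-.424,.065),8,(110,60)),("finder",(.6437,.008,.04),24,(170,50))):
    P=[]
    for c,im in((T,a),(S,b)):
        u=px(c,p);bl=[x for x in blobs(white(im,*k),15,1500) if np.hypot(*(x[0]-u))<r]
        if bl: x=min(bl,key=lambda x:np.hypot(*(x[0]-u)));P.append(x[0]);print(n,u.round(1),x[0].round(1),x[1],x[2])
    if len(P)==2: print(tri(T,P[0],S,P[1]))
E
```

```text
tall [476.  217.9] [476.  217.6] 70 [472 213   9  10]
tall [157.5 174.1] [157.9 174.8] 48 [153 172  10   7]
(array([ 0.48571447, -0.40889384,  0.08178724]), np.float64(0.0011681169854519384))
short [480.3 238.5] [481.1 238.6] 70 [477 234   9  10]
short [159.9 166.5] [159.6 166.8] 46 [155 164  10   6]
(array([ 0.43322089, -0.42578322,  0.06395048]), np.float64(0.001309410701206253))
finder [313.3 162.2] [314.  160.9] 343 [305 146  18  31]
finder [324.9 241.4] [326.3 243. ] 457 [314 227  23  36]
(array([0.64757868, 0.00872082, 0.0393711 ]), np.float64(0.004957895782446413))
```

Both eyepieces stand at the right heights (0.082 and 0.064 m), and the finder sits on its foot in the tray.

```bash
python3 -c "
from workcell import bot
print(bot.finish_job())"
```

```text
the job is handed in; nothing more can be done
None
```

The job is handed in at about 39 s on the robot clock: both eyepieces are upright in the square tray, the finder scope is on its foot lengthwise in the long tray, and the small weight is centred on the large one in the dish (bores agree to about 0.4 mm), though I viewed 15 pictures, one over the limit of 14.

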